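# Load the sample cassette into the instrument bay and latch its door

### The job

Set the flat grey cassette gently, upright and lengthwise, into the sloping lane of the white loading bay, and let it slide all the way down to the stop. Then push the bay's hinged door shut until it clicks home on its spring catch and stays shut by itself. Leave the tip box, the bottle and the spanner where they are.

Things in the scene. Friction and masses are not known exactly. Their poses are not given: they have to be found in the camera images.
- cassette_center (a point): Centre of the cassette to load, half-way up: a plain grey plastic block 100 mm long (its x), 56 mm wide (its y), 45 mm high (its z up), with a dark seam round it and a white patch on top; about 0.25 kg. It stands flat on the bench, its centre 22.5 mm up. Either end may go first.
- bay: White loading bay fixed on the bench, open on top, 300 mm long, 190 wide, 142 high; side walls 170 mm apart inside; the last 60 mm are solid. Origin: on the bench, in the middle of its open front (mouth). x: level, into the bay; y: across, to the door's hinge side; z up. A roller lane slopes down along its middle (y 0). Home at the stop, the cassette's centre is at x 179, y 0, z 66 mm here.
- lane_mouth (a point): Middle of the lane's upper end, on the rollers' top surface (deck), in the plane of the open front, 90 mm above the bench (axes as the bay's). From here the straight deck falls along the bay's x at 0.26 rad (15 degrees) below level. Guide rails, 66 mm apart inside, stand 12 mm above the deck on both sides, to the stop. Its free-turning rollers let a cassette that is set down and let go slide down by itself.
- lane_stop (a point): Middle of the foot of the black end stop, on the deck surface, at the lower end of the lane: 222 mm in from the mouth (level), 31 mm above the bench (axes as the bay's).
- bay_door (a joint): Angle of the bay's door, rad: 0 shut, positive open (0.9 to 1.45 at the start). The hinge is light and the door stays where it is left. Over the last 0.08 rad a striker rides over a sprung roller: that takes up to about 8 N near the free edge. Once past it, at about 0.025 rad, the spring pulls the door to 0 and holds it; let go sooner, it is pushed back to about 0.07 rad.
- bay_door_hinge (a point): On the door's upright hinge axis, at the bay's +y front corner, 140 mm above the bench; turns with the door. The door is a white panel 190 mm wide, from 6 to 144 mm above the bench, 14 mm thick (7 mm either side of the axis). In this point's axes it runs from the hinge along -y; its outer face, the one to push, looks to -x. Shut, these axes are the bay's; the door opens outwards (bay -x).
- bay_door_edge (a point): On the door's outer face, 15 mm from its free edge, 140 mm above the bench (4 mm below the door's top); turns with the door, its x pointing from the outer face into the door.
- tip_box: Bystander, leave: box with a white lid, 120 x 82 x 72 mm, origin under its centre; stands beside the cassette, on either side, and is bigger.
- bottle: Bystander, leave: amber bottle, 72 mm across, 160 mm high, origin under its centre.
- spanner: Bystander, leave: steel spanner 170 mm long lying flat, origin at its underside.

How it is judged:
By the outcome, as a careful person would: the job done as asked, in the order asked, and still so for the second after the job is handed in, with the robot touching nothing.
It also fails if it takes over 53 s, if anything falls off the work surface, if the arm or the gripper's body presses on something with over 40 N, if the wrist force passes 120 N, or if a joint passes its speed limit or range.

### The arm

A 6-joint arm with a two-finger parallel gripper is mounted at the origin on the work surface. World frame = base frame: x ahead of the robot, y to its left, z up, the work surface at z = 0. Lengths are in m, angles in degrees, forces in N, time in s.
With the tool pointing down it reaches from about 0.35 to 0.875 m from the base axis. Payload 4.2 kg.
Tool frame: the origin (TCP) lies on the front face of the gripper's body, between the roots of the fingers; the fingertips stand 70 mm ahead of it and the grasp point (between the pads) lies 51 mm ahead of it; z points along the fingers, y is the line along which they close (so a half turn about z gives the same grasp; the last joint's range is limited). The gripper opens to 87 mm and grips with 3 to 60 N. Pads are 19 mm wide; open, the fingers measure 117 mm over their backs; the gripper's body (75 mm by 190 mm) begins 51 mm behind the grasp point.
Start: joints at [-58.235, 22.042, 0.453, 0, -68.411, -14.817], TCP at [0.182, -0.598, 0.292] pointing down, gripper open.
Joint ranges: [-179.83, 179.83], [-69.29, 118.12], [-61.27, 80.66], [-181.25, 117.63], [-171.15, -9.14], [-177.46, 177.46]. Speed limits (degrees/s): [159.86, 159.86, 180, 180, 180, 180].

### API

Orientations are given as a 3x3 rotation matrix whose columns are the frame's x, y, z axes.
In Python, from station import r gives the robot as it stands.
- The arm moves only by the shell command python3 -m pendant 'ROWS' [OPENING]. ROWS is JSON, a list of rows, each a list of 2 entries, a list of its own where there are three numbers: the shift along the tool's x, y, z in mm, then the turn, a rotation vector about the tool's x, y, z in rad. A call has 1 to 10 rows; each row is the pose to reach, as a shift and turn from the pose commanded when the call began, along the tool's axes at that moment; what a row does not reach only later rows make up. A row lasts 1/10 s, in which the tool goes at most 50 mm and 8.59 degrees, less where a joint would pass 70% of its speed; a pose out of reach is approached as far as the arm can. A call with a gripper value outside its range is refused whole. OPENING is the opening, from 0 (shut) to 1 (fully open), set as the call begins (- or left out, the last holds). The fingers move at their own pace and stop on an object; the grip force is fixed at half the most. Time passes only in rows, so rows that repeat a pose let the fingers close. It gives the time, the measured TCP pose, the force, the opening and the grip force at its end, in the units of the state.
- r.sense(): the state, without advancing time (a new reading comes with each control period).
- r.capture(name): name is "side" or "top"; returns a dict with "frame" (400x640x3 uint8, red, green, blue), "vertical_fov" (degrees; the focal length in pixels is half the picture's height over the tangent of half this angle, whatever the lens; pixels are square), "cx", "cy" (the principal point, pixels), "distortion" ([k1, k2, p1, p2, k3] as OpenCV has them; the pictures are not rectified), "rvec" (rotation vector, rad) and "tvec" (3), from world to camera coordinates, as OpenCV has them. Camera axes: x right, y down, z forward; pixel columns grow to the right and rows downward; lengths in m; the calibration is good to about 2 mm. A picture is of the moment at which its call begins. There is no depth.
- r.finish_job(): hands the job in; it is judged then, once.
The state is a dict: "time_s": time; "joints": joint angles; "joint_velocities": joint speeds; "effort": joint torques, N m; "tcp_pos": TCP position; "ee_rot": TCP orientation; "wrist_force": force on the tool from outside, world axes, zero at the start; "moment": the same for the moment, N m; "gripper_width": opening from 0.0 (shut) to 1.0 (fully open); "gripper_force": force on a finger pad.
Only numpy, scipy, OpenCV 4.12 (cv2) and the standard library are available. Lean on these libraries where they do the work, as an engineer would, in place of code of your own. Each camera call takes 0.05 s, during which the arm holds its last target. There are 200 camera calls.

## Working session

There is one attempt and no reset: what is moved stays moved. The work goes in short steps, Python scripts to look and compute and a shell command to move; the robot and the scene stay as the last step left them, time stands still between calls to the robot, and variables do not carry over. Pictures are saved under pics/ and viewed, at most 12 in all, crops included, and the job is handed in when it is done.

```bash
ls; mkdir -p pics; python3 - <<'E'
from station import r
import cv2,pickle
d={}
for n in("side","top"):
    c=r.capture(n); d[n]=c; cv2.imwrite(f"pics/{n}0.png",c["frame"][:,:,::-1])
    print(n,c["vertical_fov"],c["cx"],c["cy"],c["distortion"],c["rvec"],c["tvec"])
pickle.dump(d,open("c0.pkl","wb"))
s=r.sense();print(s["time_s"],s["tcp_pos"],s["ee_rot"])
E
```

```text
pics
side 54.43020330962618 325.12545699966796 201.32192049129736 [-0.03979486  0.          0.          0.          0.        ] [ 0.88679965 -2.56682462  1.03433312] [0.45652783 0.37196941 0.97946819]
top 55.96775234480026 315.9776157243017 201.06920493108922 [0.00566145 0.         0.         0.         0.        ] [ 2.13749937 -2.15616552  0.12944017] [-0.02983142  0.61432812  1.1099465 ]
0.1 [ 0.18208184 -0.5974771   0.29129867] [[-9.56617611e-01 -2.91345621e-01 -6.90091481e-04]
 [-2.91346407e-01  9.56615919e-01  1.80396457e-03]
 [ 1.34575319e-04  1.92675995e-03 -9.99998135e-01]]
```

View pics/top0.png

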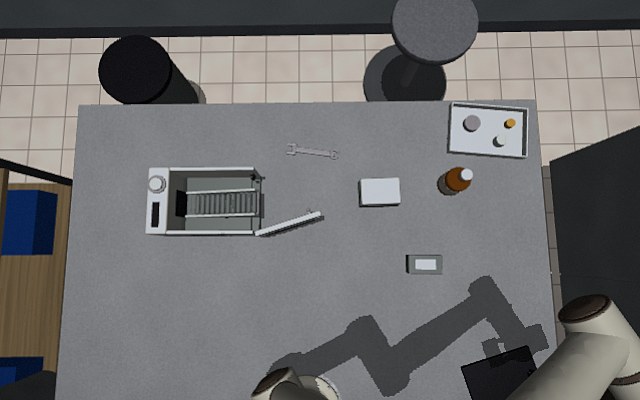

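View pics/side0.png

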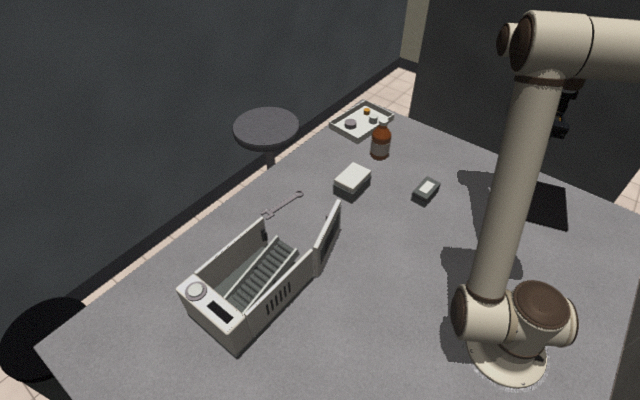

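The top view shows the bay at (147–262, 167–236) with its mouth facing right. The door runs from its hinge near (257,235) to (322,213). The cassette is at (425,264), the tip box at (380,192), the bottle at (458,180) and the spanner at (313,151).

```bash
cat > h.py <<'E'
import numpy as np,cv2,pickle
def K(c):
    f=200/np.tan(np.radians(c["vertical_fov"])/2)
    return np.array([[f,0,c["cx"]],[0,f,c["cy"]],[0,0,1.]])
def cast(c,uv,z):
    p=cv2.undistortPoints(np.array(uv,float).reshape(-1,1,2),K(c),np.array(c["distortion"])).reshape(-1,2)
    R=cv2.Rodrigues(np.array(c["rvec"]))[0];o=-R.T@np.array(c["tvec"]).ravel()
    d=np.c_[p,np.ones(len(p))]@R
    return o+d*((z-o[2])/d[:,2])[:,None]
def proj(c,P):
    return cv2.projectPoints(np.array(P,float).reshape(-1,1,3),np.array(c["rvec"]),np.array(c["tvec"]),K(c),np.array(c["distortion"]))[0].reshape(-1,2)
E
python3 - <<'E'
from h import *
np.set_printoptions(precision=4,suppress=True)
d=pickle.load(open("c0.pkl","rb"));c=d["top"];f=c["frame"]
cv2.imwrite("pics/bay.png",cv2.resize(f[155:245,140:330,::-1],None,fx=4.2,fy=4.2,interpolation=cv2.INTER_CUBIC))
cv2.imwrite("pics/cas.png",cv2.resize(f[245:285,395:455,::-1],None,fx=10,fy=10,interpolation=cv2.INTER_CUBIC))
g=cv2.resize(f,None,fx=4,fy=4,interpolation=cv2.INTER_CUBIC).min(2)
def blobs(x0,y0,x1,y1,t,z,name):
    m=np.zeros_like(g);m[y0*4:y1*4,x0*4:x1*4]=(g[y0*4:y1*4,x0*4:x1*4]>t)*255
    k=max(cv2.findContours(m,0,2)[0],key=cv2.contourArea)
    b=cv2.boxPoints(cv2.minAreaRect(k));b=(b+.5)/4-.5
    w=cast(c,b,z);print(name,b.tolist());print(w, "ctr",w.mean(0),"sides",np.linalg.norm(w-np.roll(w,-1,0),axis=1))
    e=w-np.roll(w,-1,0);i=np.argmax(np.linalg.norm(e,axis=1));print("ang",np.degrees(np.arctan2(e[i,1],e[i,0])))
blobs(400,250,450,280,165,.045,"patch")
blobs(350,170,410,215,190,.072,"tip")
blobs(264,205,330,236,190,.144,"door")
blobs(140,160,262,240,190,.142,"bay")
E
```

```text
patch [[415.125, 259.125], [435.375, 259.125], [435.375, 268.875], [415.125, 268.875]]
[[ 0.4366 -0.3286  0.045 ]
 [ 0.4361 -0.3884  0.045 ]
 [ 0.4076 -0.387   0.045 ]
 [ 0.408  -0.3273  0.045 ]] ctr [ 0.4221 -0.3578  0.045 ] sides [0.0599 0.0285 0.0597 0.0286]
ang 89.59509991607233
tip [[361.1897277832031, 179.1544647216797], [398.5539855957031, 177.79576110839844], [399.4265441894531, 201.7913055419922], [362.0622863769531, 203.15000915527344]]
[[ 0.6747 -0.1713  0.072 ]
 [ 0.6777 -0.2828  0.072 ]
 [ 0.6053 -0.2828  0.072 ]
 [ 0.6023 -0.1722  0.072 ]] ctr [ 0.64   -0.2273  0.072 ] sides [0.1116 0.0723 0.1106 0.0724]
ang 91.5209367470632
door [[262.62371826171875, 229.03759765625], [318.71673583984375, 210.84527587890625], [319.8885498046875, 214.45846557617188], [263.7955322265625, 232.65078735351562]]
[[ 0.5238  0.1113  0.144 ]
 [ 0.5728 -0.0438  0.144 ]
 [ 0.5628 -0.0469  0.144 ]
 [ 0.5139  0.108   0.144 ]] ctr [0.5433 0.0321 0.144 ] sides [0.1627 0.0106 0.1624 0.0105]
ang 107.53243414567346
bay [[145.69769287109375, 232.10174560546875], [149.231689453125, 167.16482543945312], [167.92462158203125, 168.18212890625], [164.390625, 233.11904907226562]]
[[0.5184 0.4356 0.142 ]
 [0.7019 0.4352 0.142 ]
 [0.6984 0.3819 0.142 ]
 [0.5151 0.3836 0.142 ]] ctr [0.6084 0.4091 0.142 ] sides [0.1835 0.0534 0.1833 0.0521]
ang 179.86284873690755
```

View pics/bay.png

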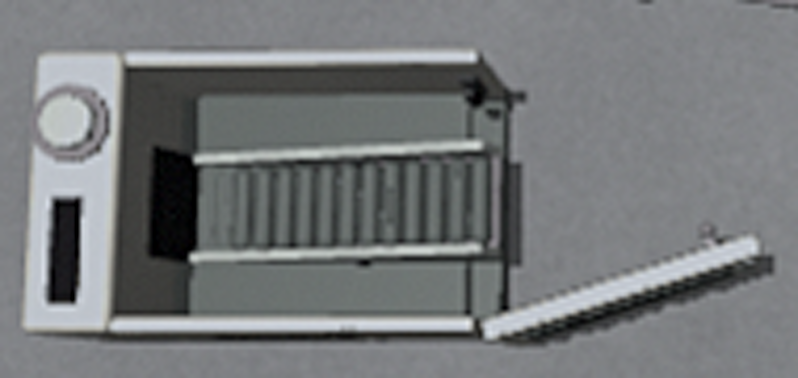

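View pics/cas.png

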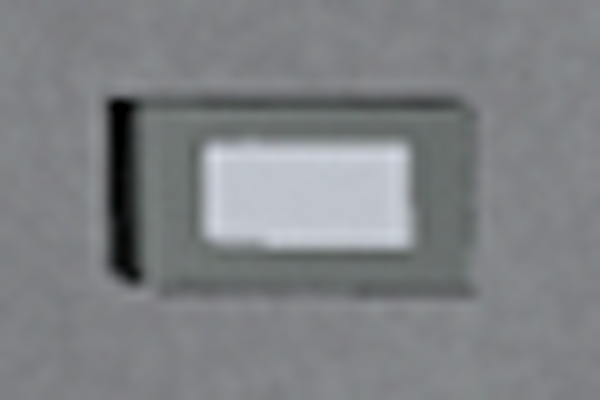

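The bay crop shows the rim corners at crop (38,54), (24,331), (478,53) and (475,331). The door top runs from (487,332) to (757,243), and the lane ends at x≈490. The cassette crop shows the patch centred on an axis-aligned cassette top, at about (307,194).

```bash
cat >> h.py <<'E'
from scipy.spatial.transform import Rotation as Ro
def delta(s,P,R):
    """rows entry to bring the TCP to P, R (world)"""
    R0=np.array(s["ee_rot"]);t=R0.T@(np.array(P)-s["tcp_pos"])*1000
    print("shift",t.round(1),"turn",Ro.from_matrix(R0.T@R).as_rotvec().round(3))
def tool(yaw,pitch=0):
    """tool x = -bay x when yaw=bay x angle-90deg ; pitch=nose-down deck angle"""
    B=np.array([[0,-1,0],[-1,0,0],[0,0,-1.]])  # columns x,y,z
    return Ro.from_euler('z',yaw,degrees=True).as_matrix()@Ro.from_euler('x',-pitch,degrees=True).as_matrix()@B
E
python3 - <<'E'
from h import *
from station import r
np.set_printoptions(precision=4,suppress=True)
d=pickle.load(open("c0.pkl","rb"));c=d["top"]
cr=lambda q:[(140+(x+.5)/4.2-.5,155+(y+.5)/4.2-.5) for x,y in q]
w=cast(c,cr([(38,54),(24,331),(478,53),(475,331)]),.142);print("rim",w)
print("rails z.102/.043 ends",cast(c,cr([(482,146),(482,248)]),.102),cast(c,cr([(195,159),(192,258)]),.043))
print("door",cast(c,cr([(487,332),(757,243)]),.144))
s=r.sense()
print(tool(0,15))
delta(s,[.4221,-.358,.15],tool(0))
E
```

```text
rim [[0.701  0.4367 0.142 ]
 [0.5147 0.4364 0.142 ]
 [0.6986 0.1396 0.142 ]
 [0.5121 0.1389 0.142 ]]
rails z.102/.043 ends [[0.6419 0.1431 0.102 ]
 [0.5709 0.1421 0.102 ]] [[0.6442 0.3637 0.043 ]
 [0.5715 0.3631 0.043 ]]
door [[ 0.5113  0.1306  0.144 ]
 [ 0.5683 -0.0469  0.144 ]]
[[ 0.     -1.      0.    ]
 [-0.9659  0.     -0.2588]
 [ 0.2588  0.     -0.9659]]
shift [-299.4  158.9  141.6] turn [ 0.002  0.001 -1.275]
```

```bash
python3 -m pendant '[[[-20,10,0],[0,0,-0.1]],[[-60,30,10],[0,0,-0.24]],[[-100,50,30],[0,0,-0.38]],[[-140,75,50],[0,0,-0.52]],[[-180,95,75],[0,0,-0.66]],[[-220,115,100],[0,0,-0.8]],[[-255,135,120],[0,0,-0.94]],[[-285,150,135],[0,0,-1.08]],[[-299,159,141],[0,0,-1.2]],[[-299,159,141],[0,0,-1.275]]]' 1; python3 -m pendant '[[[0,0,0],[0,0,0]],[[0,0,0],[0,0,0]],[[0,0,0],[0,0,0]]]'
python3 - <<'E'
from h import *
from station import r
c=r.capture("top");f=c["frame"]
s=r.sense();delta(s,[.4221,-.358,.0855],tool(0))
p=proj(c,[[.4221,-.358,.045]])[0].astype(int);print(p)
cv2.imwrite("pics/g1.png",cv2.resize(f[p[1]-60:p[1]+60,p[0]-80:p[0]+80,::-1],None,fx=5,fy=5))
c=r.capture("side");f=c["frame"];p=proj(c,[[.4221,-.358,.045]])[0].astype(int);print(p)
cv2.imwrite("pics/g1s.png",cv2.resize(f[p[1]-60:p[1]+60,p[0]-80:p[0]+80,::-1],None,fx=5,fy=5))
E
```

```text
time_s: 1.1
tcp_pos: [0.4228, -0.3564, 0.1495]
ee_rot: [[0.007, -1.0, -0.003], [-1.0, -0.007, 0.002], [-0.002, 0.003, -1.0]]
wrist_force: [-0.2, 1.3, 0.4]
gripper_width: 1.003
gripper_force: 0.0
time_s: 1.4
tcp_pos: [0.4216, -0.3589, 0.1513]
ee_rot: [[-0.002, -1.0, 0.0], [-1.0, 0.002, -0.0], [0.0, -0.0, -1.0]]
wrist_force: [-0.1, 0.0, 0.6]
gripper_width: 1.002
gripper_force: 0.0
shift [-1.  -0.5 65.9] turn [-0.    -0.    -0.002]
[425 263]
[426 186]
```

View pics/g1s.png

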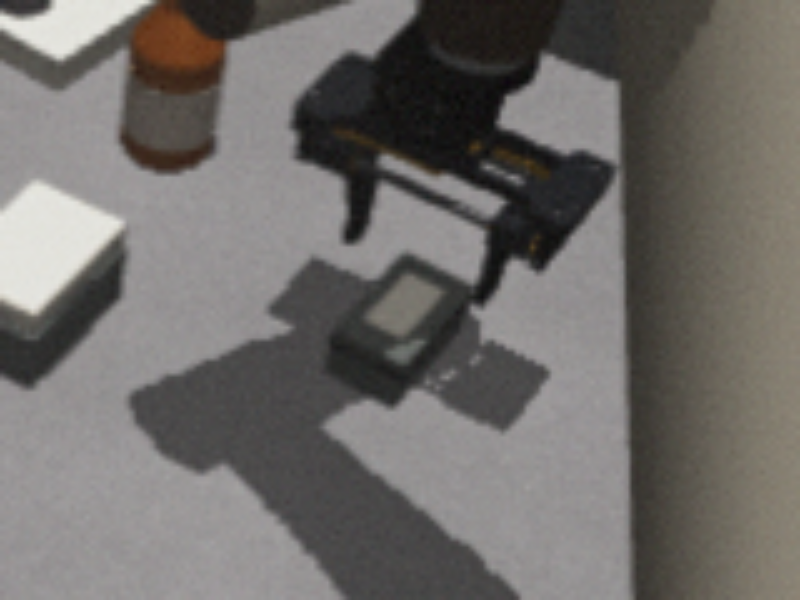

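The side crop shows the open fingers straddling the cassette, whose patch is at crop (405,302), as predicted. Next I descend and grip.

```bash
python3 -m pendant '[[[0,0,10],[0,0,0]],[[-1,0,25],[0,0,0]],[[-1,0,40],[0,0,0]],[[-1,0,52],[0,0,0]],[[-1,0,60],[0,0,0]],[[-1,0,66],[0,0,0]],[[-1,0,66],[0,0,0]],[[-1,0,66],[0,0,0]]]'; python3 -m pendant '[[[0,0,0],[0,0,0]],[[0,0,0],[0,0,0]],[[0,0,0],[0,0,0]],[[0,0,0],[0,0,0]],[[0,0,0],[0,0,0]],[[0,0,0],[0,0,0]],[[0,0,0],[0,0,0]],[[0,0,0],[0,0,0]]]' 0
python3 -c "
from h import *
from station import r
s=r.sense();delta(s,[.60,-.02,.27],tool(-.3,15)); delta(s,[.4221,-.358,.25],tool(0))"
```

```text
time_s: 2.3
tcp_pos: [0.4221, -0.3578, 0.0855]
ee_rot: [[0.0, -1.0, 0.0], [-1.0, -0.0, -0.0], [0.0, -0.0, -1.0]]
wrist_force: [0.7, 0.5, 0.2]
gripper_width: 1.001
gripper_force: 0.0
time_s: 3.1
tcp_pos: [0.4221, -0.3576, 0.0854]
ee_rot: [[0.0, -1.0, 0.0], [-1.0, -0.0, -0.0], [0.0, -0.0, -1.0]]
wrist_force: [-0.1, 0.1, 0.4]
gripper_width: 0.642
gripper_force: 29.9
shift [-337.5 -178.1 -184.6] turn [-0.001  0.262  0.005]
shift [ 4.000e-01 -1.000e-01 -1.646e+02] turn [-0. -0.  0.]
```

```bash
python3 -m pendant '[[[0,0,-6],[0,0,0]],[[0,0,-20],[0,0,0]],[[0,0,-40],[0,0,0]],[[0,0,-65],[0,0,0]],[[0,0,-90],[0,0,0]],[[-8,-4,-115],[0,0,0]],[[-25,-13,-140],[0,0,0]],[[-50,-26,-160],[0,0,0]],[[-80,-42,-175],[0,0.03,0]],[[-110,-58,-180],[0,0.06,0]]]'
python3 -c "
from h import *
from station import r
s=r.sense();print(s['gripper_width'],s['tcp_pos']);delta(s,[.6068,.2051+.02,.1605+.075],tool(-.3,15))"
```

```text
time_s: 4.1
tcp_pos: [0.4804, -0.247, 0.2672]
ee_rot: [[-0.002, -1.0, 0.003], [-0.998, 0.001, -0.062], [0.062, -0.003, -0.998]]
wrist_force: [0.6, 0.0, -1.0]
gripper_width: 0.641
gripper_force: 29.9
0.6408400898905549 [ 0.48040254 -0.24696892  0.26722214]
shift [-473.3 -125.7    2.9] turn [-0.004  0.2    0.003]
```

```bash
python3 -m pendant '[[[-32,-9,-5],[0,0.01,0]],[[-68,-18,-12],[0,0.03,0]],[[-104,-27,-18],[0,0.05,0]],[[-140,-37,-24],[0,0.07,0]],[[-178,-47,-28],[0,0.09,0]],[[-216,-57,-30],[0,0.11,0]],[[-254,-67,-30],[0,0.13,0]],[[-292,-77,-30],[0,0.15,0]],[[-328,-87,-30],[0,0.17,0]],[[-362,-96,-30],[0,0.19,0]]]'
python3 -c "
from h import *
from station import r
s=r.sense();print(s['gripper_width'],s['tcp_pos']);delta(s,[.6068,.2051+.02,.1605+.075],tool(-.3,15))"
```

```text
time_s: 5.1
tcp_pos: [0.5755, 0.1171, 0.2731]
ee_rot: [[0.0, -1.0, -0.001], [-0.969, -0.0, -0.248], [0.248, 0.001, -0.969]]
wrist_force: [0.1, -0.5, -1.3]
gripper_width: 0.637
gripper_force: 29.9
0.6374583546999126 [0.57552884 0.11710642 0.27306434]
shift [-113.9  -31.3    9.5] turn [-0.     0.011  0.005]
```

```bash
python3 -m pendant '[[[-28,-8,0],[0,0.005,0.003]],[[-54,-15,0],[0,0.01,0.005]],[[-78,-22,0],[0,0.01,0.005]],[[-97,-27,0],[0,0.011,0.005]],[[-109,-30,5],[0,0.011,0.005]],[[-114,-31,9],[0,0.011,0.005]],[[-114,-31,9],[0,0.011,0.005]],[[-114,-31,9],[0,0.011,0.005]],[[-114,-31,9],[0,0.011,0.005]]]'
python3 - <<'E'
from h import *
from station import r
s=r.sense();print(s['gripper_width'],s['tcp_pos'],s['wrist_force']);delta(s,[.6068,.2051,.1605],tool(-.3,15))
c=r.capture("top")["frame"][110:260,130:330,::-1];d=r.capture("side")["frame"][170:350,170:370,::-1]
cv2.imwrite("pics/h.png",np.vstack([cv2.resize(c,(400,300)),cv2.resize(d,(333,300))[:, :333].copy()if 0 else cv2.resize(d,(400,300))]) if 0 else np.hstack([cv2.resize(c,(400,300),interpolation=2),cv2.resize(d,(333,300),interpolation=2)]))
E
```

```text
time_s: 6.0
tcp_pos: [0.6069, 0.223, 0.2372]
ee_rot: [[-0.006, -1.0, 0.0], [-0.966, 0.006, -0.258], [0.258, -0.002, -0.966]]
wrist_force: [-0.7, 1.0, -2.1]
gripper_width: 0.642
gripper_force: 29.9
0.6420247316294262 [0.6068732  0.22298739 0.23722339] [-0.73289702  1.01648665 -2.06837349]
shift [-2.5  0.1 78.7] turn [-0.002  0.001 -0.001]
```

View pics/h.png

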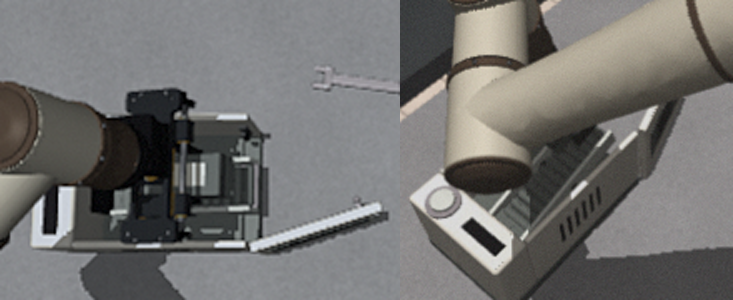

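Both views show the cassette centred over the lane, clear of the door. I'll lower it to just above the deck.

```bash
python3 -m pendant '[[[-1,0,10],[0,0,0]],[[-2,0,22],[0,0,0]],[[-2,0,35],[0,0,0]],[[-2,0,47],[0,0,0]],[[-2,0,57],[0,0,0]],[[-2,0,64],[0,0,0]],[[-2,0,69],[0,0,0]],[[-2,0,72],[0,0,0]],[[-2,0,72],[0,0,0]],[[-2,0,72],[0,0,0]]]'
python3 - <<'E'
from h import *
from station import r
s=r.sense();print(s['moment']);delta(s,[.6068,.2051,.1605],tool(-.3,15))
f=r.capture("top")["frame"][140:250,130:290,::-1]
cv2.imwrite("pics/i.png",cv2.resize(f,None,fx=5,fy=5,interpolation=2))
E
```

```text
time_s: 7.1
tcp_pos: [0.6071, 0.2074, 0.1669]
ee_rot: [[-0.005, -1.0, 0.001], [-0.966, 0.005, -0.258], [0.258, -0.002, -0.966]]
wrist_force: [0.6, 0.5, -1.1]
gripper_width: 0.639
gripper_force: 29.9
[0.68550606 0.11030391 0.01048901]
shift [0.6 0.3 6.8] turn [-0.002  0.001  0.   ]
```

View pics/i.png

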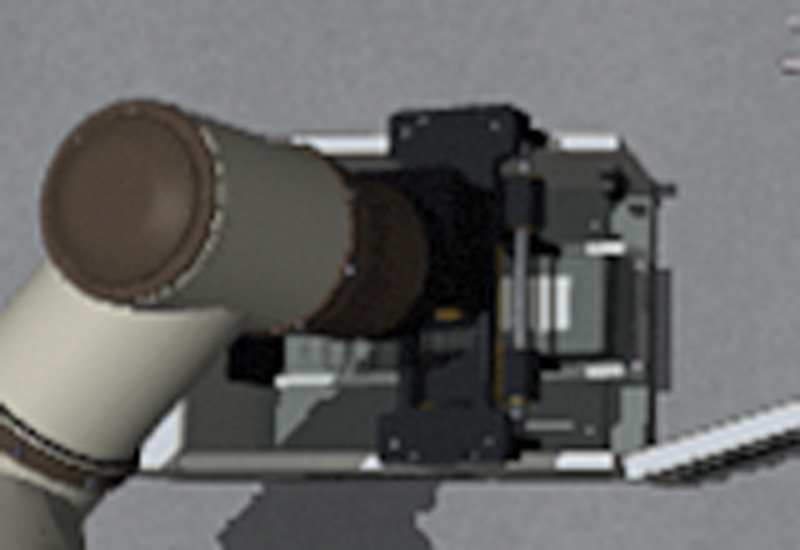

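The cassette (crop y 255–355) sits between the rails (247 and 370). I'll creep down until it touches.

```bash
python3 -m pendant '[[[0,0,1],[0,0,0]],[[0,0,2],[0,0,0]],[[0,0,3],[0,0,0]],[[0,0,4],[0,0,0]],[[0,0,4],[0,0,0]],[[0,0,4],[0,0,0]]]'; python3 -m pendant '[[[0,0,0.5],[0,0,0]],[[0,0,1],[0,0,0]],[[0,0,1.5],[0,0,0]],[[0,0,1.5],[0,0,0]]]'
```

```text
time_s: 7.75
tcp_pos: [0.6069, 0.2061, 0.1626]
ee_rot: [[-0.005, -1.0, -0.0], [-0.966, 0.005, -0.258], [0.258, -0.001, -0.966]]
wrist_force: [0.0, 0.2, -1.8]
gripper_width: 0.64
gripper_force: 29.9
time_s: 8.15
tcp_pos: [0.6069, 0.2058, 0.1612]
ee_rot: [[-0.005, -1.0, 0.0], [-0.966, 0.005, -0.258], [0.258, -0.001, -0.966]]
wrist_force: [0.1, -0.7, -2.1]
gripper_width: 0.639
gripper_force: 29.9
```

```bash
python3 -m pendant '[[[0,0,0.5],[0,0,0]],[[0,0,1],[0,0,0]],[[0,0,1],[0,0,0]],[[0,0,1],[0,0,0]]]'; python3 -m pendant '[[[0,0,0.5],[0,0,0]],[[0,0,1],[0,0,0]],[[0,0,1],[0,0,0]],[[0,0,1],[0,0,0]]]'
```

```text
time_s: 8.55
tcp_pos: [0.6069, 0.2057, 0.161]
ee_rot: [[-0.005, -1.0, 0.001], [-0.966, 0.005, -0.258], [0.258, -0.002, -0.966]]
wrist_force: [-3.7, 2.5, 5.7]
gripper_width: 0.643
gripper_force: 29.9
time_s: 8.95
tcp_pos: [0.6069, 0.2057, 0.161]
ee_rot: [[-0.005, -1.0, 0.001], [-0.966, 0.004, -0.258], [0.258, -0.002, -0.966]]
wrist_force: [-5.2, 2.0, 8.9]
gripper_width: 0.641
gripper_force: 29.9
```

Contact is at the predicted height with about 9 N. I'll ease up 1 mm and release.

```bash
python3 -m pendant '[[[0,0,-1],[0,0,0]],[[0,0,-1],[0,0,0]]]'; python3 -m pendant '[[[0,0,0],[0,0,0]],[[0,0,0],[0,0,0]],[[0,0,0],[0,0,0]],[[0,0,0],[0,0,0]],[[0,0,0],[0,0,0]],[[0,0,0],[0,0,0]],[[0,0,0],[0,0,0]],[[0,0,0],[0,0,0]]]' 0.82
python3 - <<'E'
from h import *
from station import r
f=r.capture("top")["frame"][140:250,130:290,::-1]
cv2.imwrite("pics/j.png",cv2.resize(f,None,fx=5,fy=5,interpolation=2))
E
```

```text
time_s: 9.15
tcp_pos: [0.6069, 0.2058, 0.161]
ee_rot: [[-0.005, -1.0, 0.001], [-0.966, 0.005, -0.258], [0.258, -0.002, -0.966]]
wrist_force: [-4.2, 2.5, 5.2]
gripper_width: 0.637
gripper_force: 29.9
time_s: 9.95
tcp_pos: [0.6069, 0.2055, 0.1602]
ee_rot: [[-0.005, -1.0, -0.0], [-0.966, 0.005, -0.258], [0.258, -0.001, -0.966]]
wrist_force: [-0.1, 0.9, 0.7]
gripper_width: 0.819
gripper_force: 0.0
```

View pics/j.png

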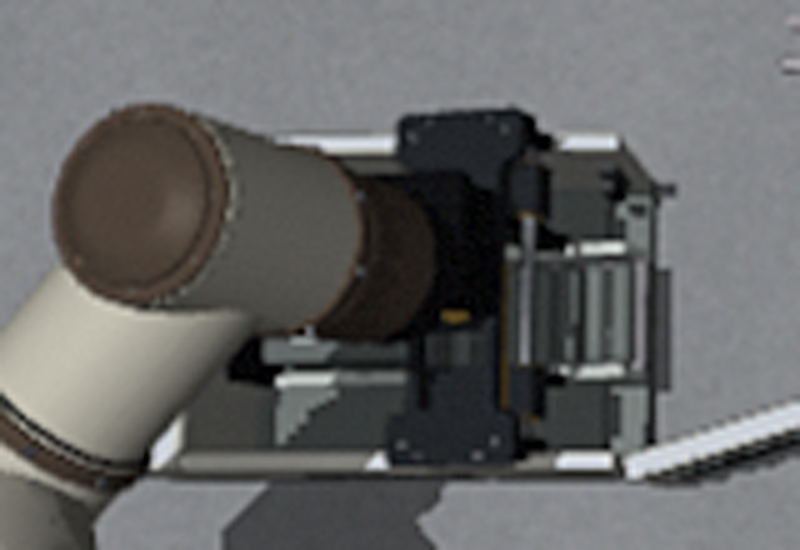

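The cassette has slid out of the fingers and the upper lane is empty. I'll retract, close the gripper and check that the cassette is home.

```bash
python3 -m pendant '[[[0,0,-8],[0,0,0]],[[0,0,-25],[0,0,0]],[[0,0,-50],[0,0,0]],[[0,0,-80],[0,0,0]],[[0,0,-105],[0,0,0]],[[10,0,-120],[0,0,0]],[[10,0,-120],[0,0,0]]]'
python3 -c "
from h import *
from station import r
s=r.sense();delta(s,[.48,-.06,.27],tool(0))"
```

```text
time_s: 10.7
tcp_pos: [0.6077, 0.2273, 0.2825]
ee_rot: [[-0.006, -1.0, 0.006], [-0.967, 0.004, -0.255], [0.255, -0.007, -0.967]]
wrist_force: [-0.2, 0.4, 0.4]
gripper_width: 0.821
gripper_force: 0.0
shift [275.4 126.5  84.5] turn [-0.007 -0.257 -0.005]
```

```bash
python3 -m pendant '[[[25,10,7],[0,-0.03,0]],[[55,25,16],[0,-0.06,0]],[[85,40,25],[0,-0.09,0]],[[120,55,36],[0,-0.12,0]],[[155,70,47],[0,-0.15,0]],[[190,87,58],[0,-0.18,0]],[[225,103,68],[0,-0.21,0]],[[255,117,78],[0,-0.24,0]],[[270,124,83],[-0.005,-0.257,-0.005]],[[275,126,84],[-0.007,-0.257,-0.005]]]' 0
python3 - <<'E'
from h import *
from station import r
s=r.sense();delta(s,[.49,-.04,.165],tool(0))
H=np.array([.512,.131])
for t in [1.26,1.0,.8,.6,.4,.2,.1,.05,0]:
    d=np.array([np.cos(t),-np.sin(t)]);n=np.array([-np.sin(t),-np.cos(t)])
    print(t,(H+.155*d+(.007+.015*np.sin(t)+.0095*np.cos(t))*n).round(4))
f=r.capture("top")["frame"][130:250,130:330,::-1]
cv2.imwrite("pics/k.png",cv2.resize(f,None,fx=4,fy=4,interpolation=2))
E
```

```text
time_s: 11.7
tcp_pos: [0.4781, -0.0616, 0.2678]
ee_rot: [[-0.004, -1.0, -0.008], [-1.0, 0.004, -0.004], [0.004, 0.008, -1.0]]
wrist_force: [-0.2, -0.5, -0.3]
gripper_width: 0.034
gripper_force: 0.0
shift [-22.  -12.6 102.6] turn [ 0.008 -0.004 -0.004]
1.26 [ 0.5364 -0.024 ]
1.0 [ 0.5749 -0.0128]
0.8 [0.6025 0.0028]
0.6 [0.6268 0.0242]
0.4 [0.6464 0.0508]
0.2 [0.6601 0.0813]
0.1 [0.6644 0.0977]
0.05 [0.6659 0.106 ]
0 [0.667  0.1145]
```

View pics/k.png

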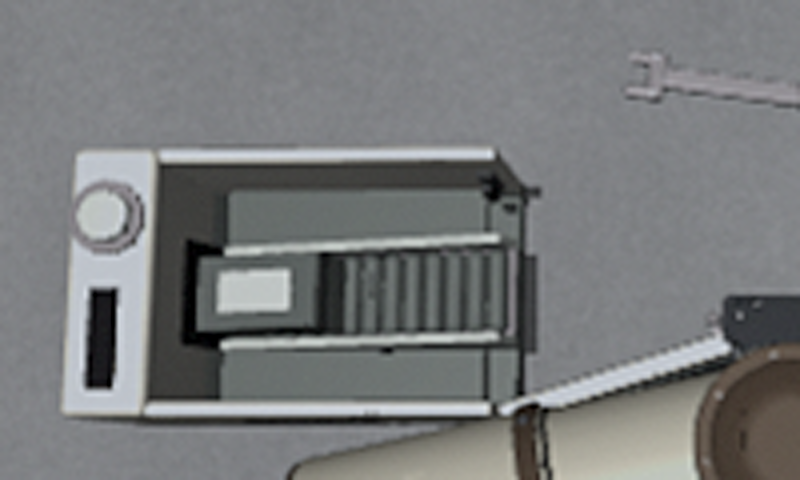

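The cassette sits at the lane's lower end with its patch at crop (254,290). Next I lower the closed fingers beside the door's outer face.

```bash
python3 -m pendant '[[[-5,-3,15],[0,0,0]],[[-10,-6,40],[0,0,0]],[[-16,-9,65],[0,0,0]],[[-22,-12,88],[0.008,-0.004,0]],[[-22,-12,100],[0.008,-0.004,-0.004]],[[-22,-12,103],[0.008,-0.004,-0.004]],[[-22,-12,103],[0.008,-0.004,-0.004]]]' 0
python3 - <<'E'
from h import *
from station import r
c=pickle.load(open("c0.pkl","rb"))["top"]
print(cast(c,[(193.4,202.4)],.066+.0225*.966))
s=r.sense()
for p in [[.5364,-.024],[.5749,-.0128],[.6025,.0028],[.6268,.0242],[.6464,.0508],[.6601,.0813]]: delta(s,[*p,.165],tool(0))
E
```

```text
time_s: 12.45
tcp_pos: [0.491, -0.0378, 0.1647]
ee_rot: [[0.004, -1.0, 0.001], [-1.0, -0.004, -0.001], [0.001, -0.001, -1.0]]
wrist_force: [-0.1, 0.7, 0.1]
gripper_width: 0.007
gripper_force: 0.0
[[0.6072517  0.32469915 0.087735  ]]
shift [-13.6 -45.5  -0.3] turn [-0.001 -0.001  0.004]
shift [-24.6 -84.   -0.2] turn [-0.001 -0.001  0.004]
shift [ -40.1 -111.7   -0.2] turn [-0.001 -0.001  0.004]
shift [ -61.4 -136.1   -0.2] turn [-0.001 -0.001  0.004]
shift [ -87.9 -155.8   -0.2] turn [-0.001 -0.001  0.004]
shift [-118.4 -169.6   -0.3] turn [-0.001 -0.001  0.004]
```

Cassette top centre is at y 0.3247 m against 0.3228 expected at home, so it is at the stop. Now I sweep the door.

```bash
python3 -m pendant '[[[-4,-14,0],[0,0,0]],[[-8,-28,0],[0,0,0]],[[-12,-40,0],[0,0,0]],[[-14,-48,0],[0,0,0]],[[-17,-57,0],[0,0,0]],[[-20,-66,0],[0,0,0]],[[-22,-75,0],[0,0,0]],[[-25,-84,0],[0,0,0]],[[-30,-94,0],[0,0,0]],[[-35,-103,0],[0,0,0]]]'; python3 -m pendant '[[[-5,-9,0],[0,0,0]],[[-11,-17,0],[0,0,0]],[[-18,-25,0],[0,0,0]],[[-26,-33,0],[0,0,0]],[[-35,-40,0],[0,0,0]],[[-44,-47,0],[0,0,0]],[[-53,-53,0],[0,0,0]],[[-63,-58,0],[0,0,0]],[[-73,-62,0],[0,0,0]],[[-83,-66,0],[0,0,0]]]'
python3 -c "
from h import *
from station import r
s=r.sense();delta(s,[.6644,.0977,.165],tool(0));delta(s,[.667,.1145,.165],tool(0))
f=r.capture('top')['frame'][130:250,130:330,::-1]
cv2.imwrite('pics/l.png',cv2.resize(f,None,fx=4,fy=4,interpolation=2))"
```

```text
time_s: 13.45
tcp_pos: [0.5945, -0.0027, 0.1653]
ee_rot: [[0.003, -1.0, 0.002], [-1.0, -0.003, 0.0], [-0.0, -0.002, -1.0]]
wrist_force: [-0.9, -1.1, -0.8]
gripper_width: 0.008
gripper_force: 0.2
time_s: 14.45
tcp_pos: [0.6597, 0.081, 0.1655]
ee_rot: [[0.003, -1.0, 0.002], [-1.0, -0.003, 0.0], [0.0, -0.002, -1.0]]
wrist_force: [0.8, -0.6, 0.9]
gripper_width: 0.005
gripper_force: 0.2
shift [-16.6  -4.8   0.5] turn [-0.002  0.     0.003]
shift [-33.4  -7.4   0.5] turn [-0.002  0.     0.003]
```

View pics/l.png

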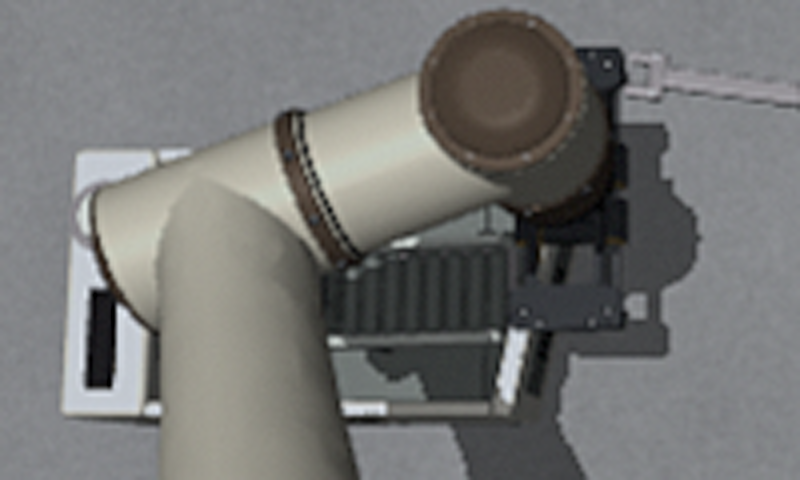

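The door, at crop (500–520, 330–410), has followed the fingers to nearly shut. I'll push it home in small steps.

```bash
python3 -m pendant '[[[-4,-1,0],[0,0,0]],[[-8,-2,0],[0,0,0]],[[-12,-3,0],[0,0,0]],[[-16,-4,0],[0,0,0]],[[-19,-5,0],[0,0,0]],[[-22,-5,0],[0,0,0]],[[-24,-5,0],[0,0,0]],[[-25,-5,0],[0,0,0]]]'; python3 -m pendant '[[[-1,0,0],[0,0,0]],[[-2,0,0],[0,0,0]],[[-3,0,0],[0,0,0]],[[-4,0,0],[0,0,0]],[[-4,0,0],[0,0,0]]]';  python3 -m pendant '[[[-1,0,0],[0,0,0]],[[-2,0,0],[0,0,0]],[[-3,0,0],[0,0,0]],[[-3,0,0],[0,0,0]]]'
```

```text
time_s: 15.3
tcp_pos: [0.6646, 0.104, 0.1656]
ee_rot: [[0.003, -1.0, 0.002], [-1.0, -0.003, -0.002], [0.002, -0.002, -1.0]]
wrist_force: [2.2, -7.2, -0.3]
gripper_width: 0.003
gripper_force: 3.3
time_s: 15.8
tcp_pos: [0.6649, 0.1084, 0.1656]
ee_rot: [[0.003, -1.0, 0.003], [-1.0, -0.003, -0.001], [0.001, -0.003, -1.0]]
wrist_force: [1.1, -3.5, -0.8]
gripper_width: 0.005
gripper_force: 1.5
time_s: 16.2
tcp_pos: [0.6641, 0.1129, 0.1655]
ee_rot: [[0.004, -1.0, 0.001], [-1.0, -0.004, 0.0], [-0.0, -0.001, -1.0]]
wrist_force: [0.3, 0.0, 0.0]
gripper_width: 0.002
gripper_force: 0.0
```

```bash
python3 -m pendant '[[[-1,0,0],[0,0,0]],[[-2,0,0],[0,0,0]],[[-2,0,0],[0,0,0]]]'; python3 -m pendant '[[[-1,0,0],[0,0,0]],[[-2,0,0],[0,0,0]],[[-2,0,0],[0,0,0]]]'
```

```text
time_s: 16.5
tcp_pos: [0.6643, 0.1145, 0.1655]
ee_rot: [[0.004, -1.0, 0.002], [-1.0, -0.004, 0.0], [-0.0, -0.002, -1.0]]
wrist_force: [-0.1, 0.5, -0.5]
gripper_width: 0.003
gripper_force: 0.0
time_s: 16.8
tcp_pos: [0.6643, 0.1153, 0.1655]
ee_rot: [[0.003, -1.0, 0.001], [-1.0, -0.003, -0.001], [0.001, -0.001, -1.0]]
wrist_force: [1.1, -4.5, 0.4]
gripper_width: 0.005
gripper_force: 2.0
```

The fingers have met the shut door against its seat, at the predicted y of 0.115. I'll back off and check.

```bash
python3 -m pendant '[[[6,0,0],[0,0,0]],[[20,0,0],[0,0,0]],[[40,0,-5],[0,0,0]],[[65,0,-30],[0,0,0]],[[90,5,-60],[0,0,0]],[[120,40,-90],[0,0,0]],[[150,80,-100],[0,0,0]],[[180,120,-100],[0,0,0]],[[205,150,-100],[0,0,0]],[[215,160,-100],[0,0,0]]]'; python3 -m pendant '[[[0,0,0],[0,0,0]],[[0,0,0],[0,0,0]],[[0,0,0],[0,0,0]],[[0,0,0],[0,0,0]]]'
python3 -c "
from h import *
from station import r
c=r.capture('top');f=c['frame'][130:250,130:330,::-1]
print(proj(c,[[.512,.131,.144],[.702,.131,.144]])-[130,130])
cv2.imwrite('pics/m.png',cv2.resize(f,None,fx=4,fy=4,interpolation=2))"
```

```text
time_s: 17.8
tcp_pos: [0.501, -0.1023, 0.2662]
ee_rot: [[-0.0, -1.0, 0.002], [-1.0, 0.0, 0.001], [-0.001, -0.002, -1.0]]
wrist_force: [0.5, 0.6, 0.1]
gripper_width: 0.006
gripper_force: 0.0
time_s: 18.2
tcp_pos: [0.5058, -0.0988, 0.2649]
ee_rot: [[0.004, -1.0, 0.001], [-1.0, -0.004, 0.0], [-0.0, -0.001, -1.0]]
wrist_force: [0.1, 0.6, 0.2]
gripper_width: 0.01
gripper_force: 0.0
[[125.4386559  103.40366439]
 [126.3466036   35.86725653]]
```

View pics/m.png

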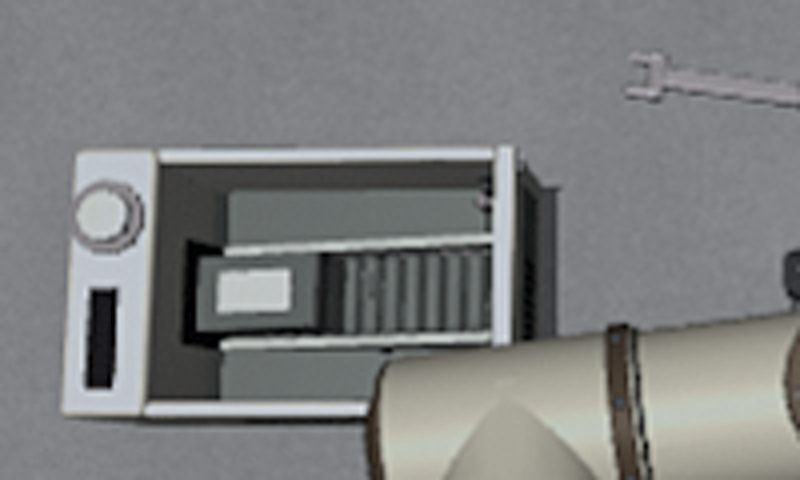

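The door is flush at crop x≈505, from y 147 down, and has stayed shut by itself. The cassette is at the stop.

```bash
python3 -c "
from station import r
print(r.finish_job())"
```

```text
the job is handed in; nothing more can be done
None
```

The cassette is home at the lane stop, the bay door is latched shut and holding by itself, the bystanders were not touched, and the job was handed in at about 18 s of the 53 s allowed.

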